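Stamp the corner of a pad of backing cards in the stamping board

ROBOT

A 6-joint arm with a two-finger parallel gripper is mounted at the origin on a cart in front of the work surface, level with it; the furniture and walls round the work are solid. World frame = base frame: x ahead of the robot, y to its left, z up, the work surface at z = 0. Lengths are in m, angles in rad, forces in N, time in s.
With the tool pointing down it reaches from about 0.3 to 0.75 m from the base axis. Payload 8.5 kg.
Tool frame: the origin (TCP) lies where the fingers leave the gripper's body, on its centre line; the fingertips stand 73 mm ahead of it and the grasp point (between the pads) lies 54 mm ahead of it; z points along the fingers, y is the line along which they close (so a half turn about z gives the same grasp; the last joint's range is limited). The gripper opens to 85 mm and grips with 20 to 120 N. Pads are 22 mm wide; open, the fingers measure 114 mm over their backs; the gripper's body (76 mm by 85 mm) begins 54 mm behind the grasp point. The pads swing forward as they close: fully open they stand 13 mm farther back than shut.
Start: joints at [-1.435, 0.381, 1.297, -0, 1.464, -0.215], TCP at [0.189, -0.516, 0.304] pointing down, gripper open.
Joint ranges: [-3.11, 3.11], [-0.89, 2.33], [0.22, 2.48], [-1.42, 4.56], [0.17, 2.85], [-2.88, 2.88]. Speed limits (rad/s): [2.39, 2.39, 3.14, 3.14, 3.14, 3.14].

INTERFACE

Orientations are given as a unit quaternion [w, x, y, z].
In Python, from workcell import ctrl gives the robot as it stands. Calls block until the motion is done:
- ctrl.movep(position, orientation): joint-space move of the TCP to a pose.
- ctrl.move_linear(position, max_speed=0.15, attitude=None, until_force=None): straight line of the TCP; attitude=None keeps the orientation; max_speed is the mean speed in m/s. With until_force (N) it stops when the force on the tool has changed by that much, and returns True; else False.
- ctrl.move_joints(angles): joint-space move.
- ctrl.gripper_to(opening, grasp_force=None): finger opening in m; grasp_force is the grip in N (None keeps the last); returns when the fingers have stopped.
- ctrl.hold(seconds).
- ctrl.ik(position, orientation): joint angles nearest the present ones, or None.
- ctrl.camera(name): name is "scene" or "top" or "wrist"; returns the picture (400x640x3 uint8, red, green, blue); there is no depth.
- ctrl.camera_model(name): a dict with "fx", "fy", "cx", "cy" (pixels), "R" (3x3) and "t" (3): a world point X has camera coordinates R X + t; the wrist camera has in their place "mount" (4x4, takes a point from camera to tool coordinates, whose origin is the TCP and whose axes are the flange's). Camera axes: x right, y down, z forward; pixel columns grow to the right and rows downward; lengths in m; the calibration is good to about 2 mm. A picture is of the moment at which its call begins: read the wrist's pose just before it. camera_model takes no time and is no camera call.
A pose or a line that the arm cannot do raises ctrl.Unreachable and nothing moves.
- ctrl.job_done(): hands the job in; it is judged then, once.
Readings, each from a call of its own:
- ctrl.read_time(): time.
- ctrl.read_joint_positions(): joint angles.
- ctrl.read_qd(): joint speeds.
- ctrl.read_joint_torque(): joint torques, N m.
- ctrl.read_ee_pos(): TCP position.
- ctrl.read_eef_rot(): TCP orientation.
- ctrl.read_contact_force(): force on the tool from outside, world axes, zero at the start.
- ctrl.read_torque(): the same for the moment, N m.
- ctrl.read_grip_width(): finger opening in m.
- ctrl.read_gripper_force(): force on a finger pad.
Only numpy, scipy, OpenCV 4.12 (cv2) and the standard library are available. Lean on these libraries where they do the work, as an engineer would, in place of code of your own. Each camera call takes 0.05 s, during which the arm holds its last target. There are 200 camera calls.

TASK

Slide the pad of kraft cards across the stamping board until it sits flush in the corner against both wooden fences. Then pick up the inked stamp (the square one standing on the ink pad), bring it over the same corner with its handle lengthwise along the far fence, and set it down on the top card snug against both fences without dragging it across the card. Finish while still gripping it, pressing it firmly down on the card and against both fences at once; leave the other things on the table where they are.

Things in the scene. Friction and masses are not known exactly. Their poses are not given: they have to be found in the camera images.
- jig: Stamping board, a fixed plywood board 240 mm (its x) by 260 mm (its y), top face 6 mm above the table; origin under its centre at table height, z up. At its yaw 0 its x points away from the robot and its y to the robot's left. Two wooden fences at right angles stand on it, 25 mm thick, their tops 48 mm above the table (42 mm above the board); waxed and fairly slippery (friction about 0.3).
- far_fence: The fixed fence along the board's far (+x) edge, over its whole 260 mm; origin in the middle of its underside, on the board.
- side_fence: The fixed fence along the board's right (-y) edge; origin in the middle of its underside, on the board.
- corner (a point): The inside corner where the two fence faces meet, at the height of the board's top face (6 mm above the table); axes as the board's: the far fence's face looks to -x from here, the side fence's face to +y. It lies at x +95 mm, y -105 mm of the board's centre.
- card_pad: Loose gummed pad of kraft cards lying on the board, 100 mm (x) by 120 mm (y) by 20 mm thick, about 0.25 kg, a solid block; origin in the middle of its underside, z up. It starts 3 to 7 cm short of both fences and up to 0.25 rad askew. Home in the corner, its centre is 50 mm (x) and 60 mm (y) from the fence faces and its top is 20 mm above the board (26 mm above the table).
- pad_center (a point): Centre of the pad of cards, half-way up.
- ink_pad: Fixed ink pad, a shallow tin 84 mm (x) by 108 mm (y); its felt is 13 mm above the table. The stamp stands near its middle. Origin in the middle of its underside.
- stamp: Loose wooden stamp, 0.125 kg, standing upright on the ink pad. Square wooden mount 46 mm by 46 mm, from 5 to 25 mm above the stamp's face; below it the rubber face, 40 mm by 40 mm, on foam that gives up to 3 mm (about 4 N per mm); freshly inked, it slips on card (friction about 0.3). On top a flat-sided dark wooden handle bar, 22 mm thick (x) and 40 mm long (y), from 28 to 82 mm above the face. Origin in the middle of its rubber face, z up.
- stamp_grip (a point): Where to grip the stamp: middle of the handle bar, 58 mm above the rubber face, across the 22 mm (the stamp's x). Grip at about this height so that the fingers stay above the fences.
- stamp_face (a point): Middle of the stamp's rubber face (underside), same axes as the stamp. Home in the corner it is 23 mm from both fence faces.
- long_stamp: Bystander: a lower, oblong stamp standing on the ink pad's lid to the right of the board; leave it.
- coasters: Bystander: round tied stack of crochet coasters left of the ink pad; leave it.
- hair_tie: Bystander: hair tie on a flat card beyond the ink pad; leave it.
- case_aqua: Bystander: knitted glasses case, 203 mm by 80 mm, to the right of the board; leave it.

How it is judged:
On the way, in this order (a step that is already met when the one before it is completed fails the run):
1. the pad of cards sits flush in the corner against both fences, the stamp still on the ink pad (x of pad_center in the frame of corner above -0.053 m and y of pad_center in the frame of corner below 0.063 m and angle between the x axis of card_pad and the x axis of jig, either way round below 0.04 rad and horizontal distance between stamp_face and ink_pad below 0.06 m), for 0.2 s.
2. the stamp is lifted clear of the ink pad (height (world z) of stamp_face above 0.035 m and contact force between the fingers and stamp above 1 N), for 0.2 s.
At the end, for the whole second after the job is handed in: Pad within 3 mm of both fences, square within 0.04 rad; the stamp, still gripped, stands upright (0.06 rad) on the top card within 4 mm of both fences, handle along the far fence (0.08 rad), pressing each fence with over 1 N and the card with over 4 N, for the last second (x of pad_center in the frame of corner above -0.053 m and y of pad_center in the frame of corner below 0.063 m and angle between the x axis of card_pad and the x axis of jig, either way round below 0.04 rad and x of stamp_face in the frame of corner above -0.027 m and y of stamp_face in the frame of corner below 0.027 m and z of stamp_face in the frame of corner below 0.023 m and angle between stamp's own z axis and vertical below 0.06 rad and angle between the y axis of stamp and the y axis of jig, either way round below 0.08 rad and contact force between stamp and far_fence above 1 N and contact force between stamp and side_fence above 1 N and contact force between stamp and card_pad above 4 N and contact force between the fingers and stamp above 2 N); the arm keeps its last pose, push and grip.
It fails at once if the stamp is set on or dragged over the card away from the corner (more than 8 mm off) (contact force between stamp and card_pad above 0.5 N and (x of stamp_face in the frame of corner below -0.031 m or y of stamp_face in the frame of corner above 0.031 m)).
It fails at once if a bystander is moved by more than 2 cm (distance of any of long_stamp, coasters, hair_tie, case_aqua from where it was at the start of the episode above 0.02 m).
It also fails if it takes over 72 s, if anything falls off the work surface, if the arm or the gripper's body presses on something with over 40 N, if the wrist force passes 120 N, or if a joint passes its speed limit or range.

## Working session

There is one attempt and no reset: what is moved stays moved. The work goes in short steps, each a Python script; the robot and the scene stay as the last script left them, time stands still between calls to the robot, and variables do not carry over. Pictures are saved under pics/ and viewed, at most 10 in all, crops included, and the job is handed in when it is done.

```bash
mkdir -p pics; ls
python3 - <<'E'
from workcell import ctrl
import cv2, numpy as np
for n in ["top","scene"]:
    cv2.imwrite(f"pics/{n}0.png",ctrl.camera(n)[:,:,::-1])
    m=ctrl.camera_model(n); print(n,m['fx'],m['fy'],m['cx'],m['cy'],np.round(m['R'],3).tolist(),np.round(m['t'],3))
print(ctrl.read_time(), ctrl.read_eef_rot())
E
```

```text
pics
top 452.41048473891954 452.41048473891954 324.7799702095286 196.7657092895652 [[0.028, -1.0, 0.003], [-0.997, -0.028, -0.077], [0.077, -0.001, -0.997]] [0.007 0.576 1.469]
scene 382.4582519744733 382.4582519744733 327.0599806475851 202.6148028698561 [[-0.844, -0.536, 0.01], [-0.386, 0.595, -0.705], [0.372, -0.599, -0.709]] [0.495 0.259 1.154]
0.1 [-6.37965362e-04  9.84659314e-01  1.74486756e-01  1.98220989e-05]
```

View pics/top0.png

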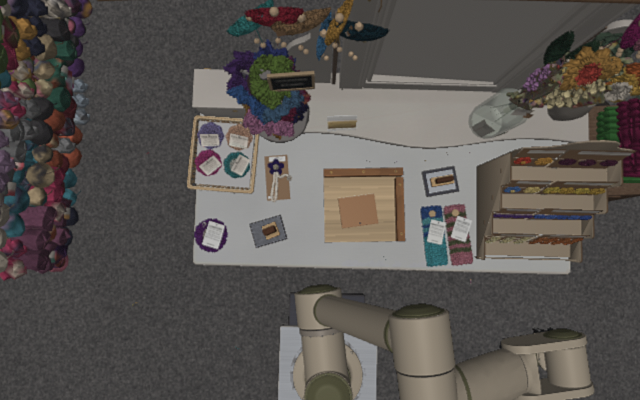

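View pics/scene0.png

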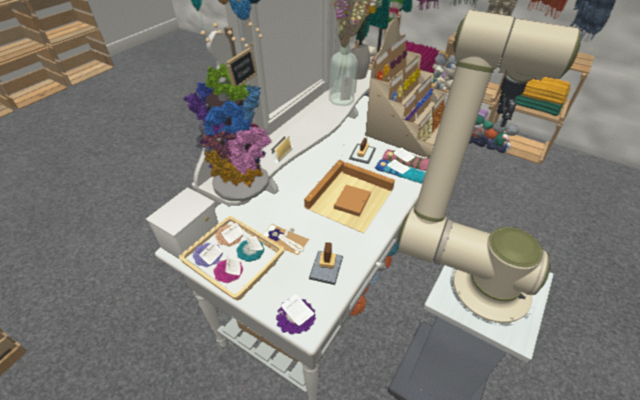

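Top view: board spans cols 323–405, rows 168–242; the fences are at its top and right, and the cards are near (357,210). The stamp is on the ink pad near (268,231). Next I'll take wrist close-ups for precision.

```bash
cat > h.py <<'E'
from workcell import ctrl
import cv2, numpy as np
from scipy.spatial.transform import Rotation as Ro
def rot(q): return Ro.from_quat(np.roll(q,-1))
def quat(yaw):  # tool down; tool y axis direction: Rz(yaw)*Rx(pi)
    return np.roll((Ro.from_euler('z',yaw)*Ro.from_euler('x',np.pi)).as_quat(),1)
def snap(name,path):
    """image + (R,t,K) with X_cam=R X+t"""
    m=ctrl.camera_model(name)
    if name=="wrist":
        p=np.array(ctrl.read_ee_pos()); r=rot(ctrl.read_eef_rot()).as_matrix()
        M=np.array(m['mount']); Rc=r@M[:3,:3]; c=r@M[:3,3]+p
        R=Rc.T; t=-R@c
    else: R=np.array(m['R']); t=np.array(m['t'])
    im=ctrl.camera(name); cv2.imwrite(path,im[:,:,::-1])
    np.savez(path[:-4],R=R,t=t,k=[m['fx'],m['fy'],m['cx'],m['cy']],im=im)
def load(path): return np.load(path[:-4]+'.npz')
def cast(d,uv,z):
    uv=np.atleast_2d(np.float64(uv)); fx,fy,cx,cy=d['k']
    r=np.c_[(uv[:,0]-cx)/fx,(uv[:,1]-cy)/fy,np.ones(len(uv))]@d['R']; c=-d['R'].T@d['t']
    return c+r*((z-c[2])/r[:,2])[:,None]
def proj(d,X):
    c=np.atleast_2d(X)@d['R'].T+d['t']; fx,fy,cx,cy=d['k']
    return np.c_[c[:,0]/c[:,2]*fx+cx,c[:,1]/c[:,2]*fy+cy]
E
python3 - <<'E'
from h import *
snap("top","pics/top1.png"); d=load("pics/top1.png")
print(cast(d,[[323,168],[405,168],[405,242],[323,242]],.02).round(3).tolist())
print(cast(d,[[357,210],[268,231],[441,180],[211,235],[275,180]],.02).round(3).tolist())
print(np.round(ctrl.camera_model("wrist")["mount"],3), ctrl.camera_model("wrist")['fx'])
b=cast(d,[[364,205]],.02)[0]; s=cast(d,[[268,231]],.03)[0]
for q in (b,s):
  for yaw in (0,np.pi/2,-np.pi/2,np.pi): print(q.round(3),yaw,ctrl.ik([q[0]-.05,q[1],.36],quat(yaw)))
E
```

```text
[[0.671, 0.031, 0.02], [0.679, -0.241, 0.02], [0.435, -0.244, 0.02], [0.427, 0.024, 0.02]]
[[0.535, -0.085, 0.02], [0.458, 0.206, 0.02], [0.642, -0.36, 0.02], [0.44, 0.392, 0.02], [0.627, 0.189, 0.02]]
[[ 0.001 -0.959 -0.284  0.072]
 [ 1.     0.001 -0.001  0.001]
 [ 0.001 -0.284  0.959 -0.071]
 [ 0.     0.     0.     1.   ]] 338.7969516381292
[ 0.552 -0.107  0.02 ] 0 [-4.41184783e-01  2.80612949e-01  1.28531739e+00 -4.44089210e-16
  1.57566232e+00  1.12961154e+00]
[ 0.552 -0.107  0.02 ] 1.5707963267948966 [-0.44118478  0.28061295  1.28531739  0.          1.57566232 -0.44118478]
[ 0.552 -0.107  0.02 ] -1.5707963267948966 [-4.41184783e-01  2.80612949e-01  1.28531739e+00 -4.44089210e-16
  1.57566232e+00  2.70040787e+00]
[ 0.552 -0.107  0.02 ] 3.141592653589793 [-0.44118478  0.28061295  1.28531739  0.          1.57566232 -2.01198111]
[0.458 0.204 0.03 ] 0 [ 2.04159770e-01  1.75414660e-01  1.42705591e+00 -4.44089210e-16
  1.53912209e+00  1.77495610e+00]
[0.458 0.204 0.03 ] 1.5707963267948966 [ 2.04159770e-01  1.75414660e-01  1.42705591e+00 -4.44089210e-16
  1.53912209e+00  2.04159770e-01]
[0.458 0.204 0.03 ] -1.5707963267948966 None
[0.458 0.204 0.03 ] 3.141592653589793 [ 0.20415977  0.17541466  1.42705591  0.          1.53912209 -1.36663656]
```

Run:
```python
from h import *
ctrl.movep([.57,-.107,.33],quat(0)); ctrl.hold(.2); snap("wrist","pics/w_jig.png")
ctrl.movep([.50,.20,.33],quat(0)); ctrl.hold(.2); snap("wrist","pics/w_st.png")
print(ctrl.read_time())
```

```text
3.8667
```

View pics/w_jig.png

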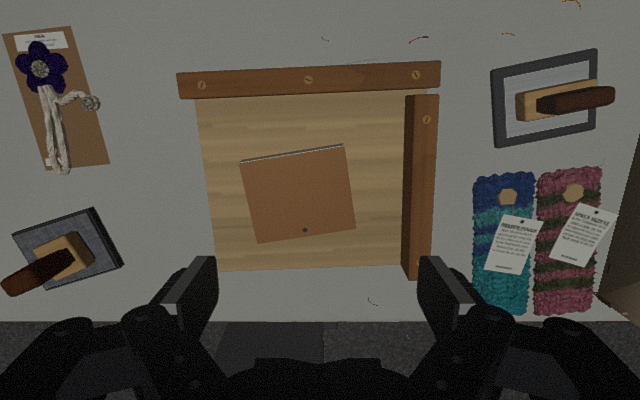

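View pics/w_st.png

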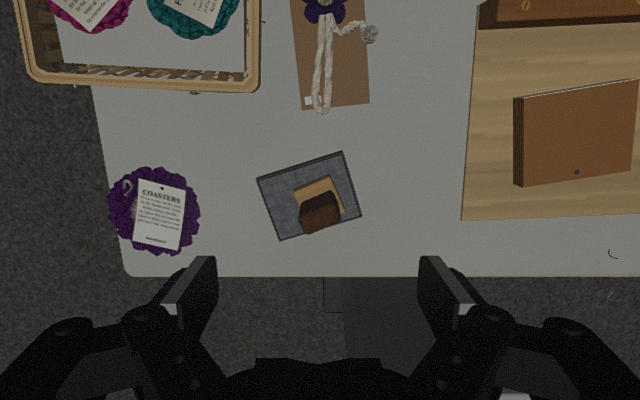

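Jig view: far fence top rows 61–98, side fence cols 405–438, card top about (240,160),(344,145),(356,229),(258,243). Stamp view: ink pad centred near (309,195), with the mount at (322,195) and the dark handle at (320,212). Next I'll measure with colour masks.

Run:
```python
from h import *
d=load("pics/w_jig.png"); im=d['im']; hsv=cv2.cvtColor(im,cv2.COLOR_RGB2HSV)
for p in [(225,200),(300,200),(300,78),(425,200),(408,200),(300,88),(300,96)]: print(p,hsv[p[1],p[0]],im[p[1],p[0]])
d2=load("pics/w_st.png"); i2=d2['im']; h2=cv2.cvtColor(i2,cv2.COLOR_RGB2HSV)
for p in [(320,212),(320,200),(318,186),(280,200),(300,220)]: print(p,h2[p[1],p[0]],i2[p[1],p[0]])
c=i2[140:250,250:370,::-1]; c=cv2.resize(c,None,fx=4,fy=4,interpolation=cv2.INTER_CUBIC)
j=cv2.resize(im[190:310,0:130,::-1],(480,440),interpolation=cv2.INTER_CUBIC)
c=np.hstack([cv2.resize(c,(320,293)),cv2.resize(j,(320,293))])
cv2.imwrite("pics/crop1.png",cv2.convertScaleAbs(c,alpha=1.6))
```

```text
(225, 200) [ 19  98 122] [122 105  75]
(300, 200) [ 14 127 108] [108  79  54]
(300, 78) [ 14 157  91] [91 62 35]
(425, 200) [ 13 147  92] [92 62 39]
(408, 200) [ 14 166  46] [46 30 16]
(300, 88) [ 13 152  94] [94 63 38]
(300, 96) [ 19  96 122] [122 105  76]
(320, 212) [  9 103  57] [57 41 34]
(320, 200) [ 14 145  30] [30 21 13]
(318, 186) [ 18 117 122] [122  99  66]
(280, 200) [120  13  78] [74 74 78]
(300, 220) [ 10 101  53] [53 39 32]
```

View pics/crop1.png

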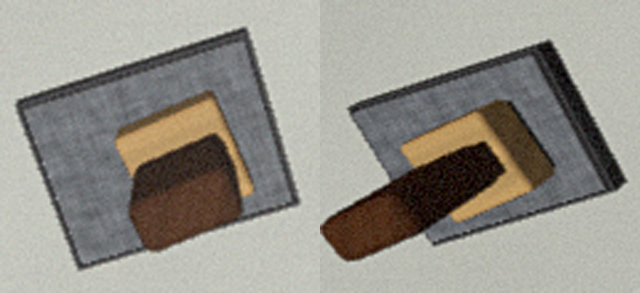

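The crop shows the handle top as lighter brown, separable from its dark side. Its long axis is about 15–20° off image horizontal.

```bash
cat > m.py <<'E'
from h import *
def biggest(m,k=3):
    m=cv2.morphologyEx(m.astype(np.uint8),cv2.MORPH_OPEN,np.ones((k,k)))
    m=cv2.morphologyEx(m,cv2.MORPH_CLOSE,np.ones((k,k)))
    c,_=cv2.findContours(m,cv2.RETR_EXTERNAL,cv2.CHAIN_APPROX_NONE)
    return max(c,key=cv2.contourArea).reshape(-1,2)
def rect(d,m,z,k=3):
    c=biggest(m,k); w=cast(d,c,z)[:,:2]
    r=cv2.minAreaRect((w*1000).astype(np.float32)); return r,cv2.boxPoints(r),c
def pad_rect(d):
    h=cv2.cvtColor(cv2.GaussianBlur(d['im'],(3,3),0),cv2.COLOR_RGB2HSV).astype(int); H,S,V=h[...,0],h[...,1],h[...,2]
    m=(H>=9)&(H<17)&(S>110)&(S<142)&(V>98)
    return rect(d,m,.026,5)
E
python3 - <<'E'
from m import *
f=lambda x:np.round(x,1).tolist()
d=load("pics/w_jig.png"); h=cv2.cvtColor(cv2.GaussianBlur(d['im'],(3,3),0),cv2.COLOR_RGB2HSV).astype(int); H,S,V=[h[...,i] for i in range(3)]
vis=d['im'].copy()
def show(n,r): print(n,f(r[0][0]),f(r[0][1]),f(r[0][2]),f(r[1])); cv2.polylines(vis,[r[2].reshape(-1,1,2)],True,(255,0,255),1)
show("pad",pad_rect(d))
box=np.zeros(V.shape,bool); box[85:285,185:420]=1
show("board",rect(d,box&(V>95)&(S>60)&(S<140),.006))
roi=np.zeros(V.shape,bool); roi[55:110,170:450]=1
show("far",rect(d,roi&(S>140)&(V>72),.048))
roi=np.zeros(V.shape,bool); roi[97:260,395:450]=1
show("side",rect(d,roi&(S>125)&(V>72),.048))
cv2.imwrite("pics/v1.png",vis[50:300,160:460,::-1].repeat(2,0).repeat(2,1))
d=load("pics/w_st.png"); h=cv2.cvtColor(cv2.GaussianBlur(d['im'],(3,3),0),cv2.COLOR_RGB2HSV).astype(int); H,S,V=[h[...,i] for i in range(3)]
roi=np.zeros(V.shape,bool); roi[185:245,285:350]=1
vis=d['im'].copy()
show("handle",rect(d,roi&(H<14)&(V>41)&(V<85)&(S>60),.095))
roi[160:245,250:370]=1
show("mount(top partial)",rect(d,roi&(H>12)&(V>85)&(S>70),.038))
roi[:]=0;roi[140:250,250:370]=1
show("tin",rect(d,roi&(V<95),.013))
print(cast(d,[[256.5,177.5],[342.5,151],[361.5,216.5],[279.5,241]],.013).round(3).tolist())
cv2.imwrite("pics/v2.png",vis[140:250,250:370,::-1].repeat(4,0).repeat(4,1))
a=cv2.imread("pics/v1.png");b=cv2.imread("pics/v2.png");o=np.zeros((600,800,3),np.uint8)
a=cv2.resize(a,(480,400));o[:400,:480]=a;b=cv2.resize(b,(320,293));o[:293,480:]=b;cv2.imwrite("pics/v.png",o[:400])
E
```

```text
pad [532.7, -86.3] [98.5, 120.0] 9.4 [[474.29998779296875, -35.20000076293945], [493.8999938964844, -153.5], [591.0999755859375, -137.39999389648438], [571.4000244140625, -19.0]]
board [539.5, -99.9] [214.5, 251.5] 2.5 [[426.79998779296875, 21.100000381469727], [437.79998779296875, -230.1999969482422], [652.0999755859375, -220.89999389648438], [641.2000122070312, 30.399999618530273]]
far [659.2, -98.1] [23.4, 255.5] 2.5 [[641.7999877929688, 29.0], [653.0999755859375, -226.3000030517578], [676.5, -225.1999969482422], [665.2999877929688, 30.0]]
side [554.5, -220.6] [178.5, 22.9] 2.5 [[464.79998779296875, -213.0], [465.79998779296875, -235.89999389648438], [644.0999755859375, -228.1999969482422], [643.2000122070312, -205.3000030517578]]
handle [462.2, 197.2] [20.6, 37.9] 23.2 [[445.20001220703125, 210.60000610351562], [460.20001220703125, 175.6999969482422], [479.1000061035156, 183.8000030517578], [464.1000061035156, 218.6999969482422]]
mount(top partial) [472.9, 202.2] [20.7, 45.5] 22.3 [[454.70001220703125, 219.3000030517578], [472.0, 177.1999969482422], [491.1000061035156, 185.10000610351562], [473.79998779296875, 227.1999969482422]]
tin [458.6, 208.1] [87.6, 108.1] 17.8 [[400.29998779296875, 246.10000610351562], [433.3999938964844, 143.1999969482422], [516.7999877929688, 170.0], [483.79998779296875, 272.8999938964844]]
[[0.484, 0.27, 0.013], [0.515, 0.17, 0.013], [0.435, 0.145, 0.013], [0.403, 0.246, 0.013]]
```

View pics/v.png

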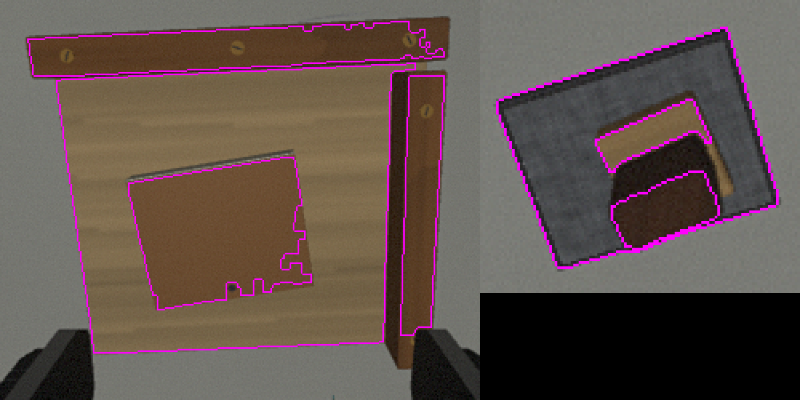

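Measurements agree with each other: jig yaw is +0.0437 and the inside corner is at about (0.6513, −0.2040). The pad is 63 mm short of home on both axes and 0.12 rad askew. Next step: push the pad with both fingertips, x first, then y, then x again.

```bash
cat >> h.py <<'E'
PSI=.0437; COR=np.array([.6513,-.2040])
Rj=np.array([[np.cos(PSI),-np.sin(PSI)],[np.sin(PSI),np.cos(PSI)]])
def J(x,y,z): return np.r_[COR+Rj@[x,y],z]
def toJ(p): return Rj.T@(np.array(p)[:2]-COR)
E
python3 - <<'E'
from h import *
q=quat(PSI)
ctrl.gripper_to(.06)
ctrl.movep(J(-.191,.1228,.14),q)
hit=ctrl.move_linear(J(-.191,.1228,.065),.04,until_force=4)
zt=ctrl.read_ee_pos()[2]; print(hit,zt); z=zt+.005
ctrl.move_linear(J(-.191,.1228,z),.05)
h=ctrl.move_linear(J(-.104,.1228,z),.05,until_force=15)
print(h,toJ(ctrl.read_ee_pos()),ctrl.read_contact_force())
print(ctrl.read_time()); open('z.txt','w').write(str(z))
E
```

```text
True 0.07355087485729542
True [-0.11037879  0.12292053] [ 0.46366089  0.35673955 -0.12728088]
8.775
```

Run:
```python
from h import *
z=float(open('z.txt').read()); q=quat(PSI); qy=quat(PSI+np.pi/2)
ctrl.move_linear(J(-.13,.1228,z),.1); ctrl.move_linear(J(-.13,.1228,.14),.15)
ctrl.gripper_to(.05)
ctrl.movep(J(-.05,.212,.14),qy); ctrl.move_linear(J(-.05,.212,z),.08)
h=ctrl.move_linear(J(-.05,.122,z),.05,until_force=15)
print(h,toJ(ctrl.read_ee_pos()),ctrl.read_contact_force())
ctrl.move_linear(J(-.05,.15,z),.1); ctrl.move_linear(J(-.05,.15,.14),.15)
ctrl.movep(J(-.135,.06,.14),q); ctrl.move_linear(J(-.135,.06,z),.1)
h=ctrl.move_linear(J(-.104,.06,z),.04,until_force=15)
print(h,toJ(ctrl.read_ee_pos()),ctrl.read_contact_force())
ctrl.move_linear(J(-.13,.06,z),.1); ctrl.move_linear(J(-.13,.06,.14),.15)
ctrl.movep([.57,-.107,.33],quat(0)); ctrl.hold(.2); snap("wrist","pics/w2.png")
print(ctrl.read_time())
from m import pad_rect
r=pad_rect(load("pics/w2.png")); print(r[0],toJ(np.array(r[0][0])/1000)); print([toJ(p/1000).round(4).tolist() for p in r[1]])
```

```text
True [-0.05017208  0.1309634 ] [0.35107435 2.72998891 1.42769743]
True [-0.11048641  0.06016751] [-0.17569517  0.51002204 -0.67522799]
19.0417
((598.4539794921875, -145.7545928955078), (98.34304809570312, 118.39810180664062), 2.534822463989258) [-0.05025105  0.06049844]
[[-0.0995, 0.1197], [-0.0994, 0.0013], [-0.001, 0.0013], [-0.0011, 0.1197]]
```

View pics/w2.png

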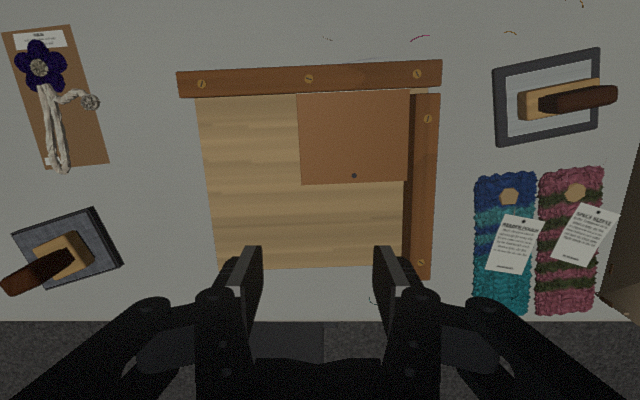

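Pad is home: top centre at (−50.3, 60.5) mm from the corner, square to the board. Next, grasp and lift the stamp.

Run:
```python
from h import *
th=.397; q=quat(th+np.pi/2); x,y=.462,.1973
ctrl.gripper_to(.055); ctrl.movep([x,y,.2],q); ctrl.move_linear([x,y,.126],.08)
ctrl.gripper_to(.0,60)
print(ctrl.read_grip_width(),ctrl.read_gripper_force(),ctrl.read_contact_force())
ctrl.move_linear([x,y,.25],.12); ctrl.hold(.3)
print(ctrl.read_grip_width(),ctrl.read_gripper_force(),ctrl.read_contact_force())
qf=quat(PSI+np.pi/2)
ctrl.movep(J(-.033,.033,.25),qf); ctrl.hold(.3)
print(ctrl.read_contact_force(),ctrl.read_time(),toJ(ctrl.read_ee_pos()))
snap("wrist","pics/w3.png"); snap("scene","pics/s3.png")
a=cv2.imread("pics/w3.png"); b=cv2.imread("pics/s3.png")[120:270,270:480]
b=cv2.resize(b,None,fx=2,fy=2); o=np.zeros((400,800,3),np.uint8); o[:,:380]=a[:,160:540]; o[:300,380:800]=b; cv2.imwrite("pics/c3.png",o)
```

```text
0.021137574332308454 60.486449003219604 [ 0.03130325 -0.08755495  1.43936488]
0.02150222994841161 60.16849994659424 [-0.09471672  0.28095422 -1.5516324 ]
[ 0.20293437 -0.47304946 -1.84532672] 25.3083 [-0.03290692  0.03364836]
```

View pics/c3.png

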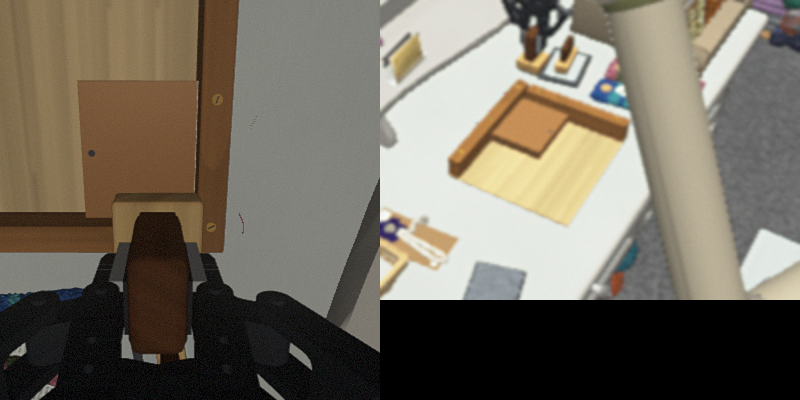

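Stamp is gripped straight (60 N, 21.5 mm opening), above the corner. Next: descend short of the card, touch both fences, then press down with small force-guided steps.

Run:
```python
from h import *
def F(b): f=np.array(ctrl.read_contact_force())-b; return np.r_[Rj.T@f[:2],f[2]]
ctrl.move_linear(J(-.0285,.0285,.175),.12); ctrl.hold(.3); b=np.array(ctrl.read_contact_force())
print('down',ctrl.move_linear(J(-.0285,.0285,.143),.05,until_force=4)); ctrl.hold(.2); print(F(b).round(2))
print('x',ctrl.move_linear(J(-.016,.0285,.143),.02,until_force=3)); p=toJ(ctrl.read_ee_pos()); print(p,F(b).round(2))
print('y',ctrl.move_linear(J(p[0],.014,.143),.02,until_force=3)); ctrl.hold(.2); p=toJ(ctrl.read_ee_pos()); print(p,F(b).round(2))
print('z',ctrl.move_linear(J(p[0],p[1],.131),.02,until_force=6)); ctrl.hold(.2); e=ctrl.read_ee_pos(); print(toJ(e),e[2],F(b).round(2),ctrl.read_time())
np.save('b.npy',b); np.save('cmd.npy',np.r_[p,e[2]])
```

```text
down False
[-0.47  0.52  0.08]
x True
[-0.02244341  0.02866684] [-0.14  0.34 -0.15]
y True
[-0.02309025  0.02258187] [-1.03  0.28  0.4 ]
z True
[-0.02299652  0.02268073] 0.13807629382071912 [-1.8   0.75  7.91] 29.075
```

Run:
```python
from h import *
b=np.load('b.npy'); c=np.load('cmd.npy'); c0=c.copy(); T=np.array([-7,7,9.5]); s=np.array([-1,-1,-1])
def F():
    f=np.mean([(ctrl.hold(.04),ctrl.read_contact_force())[1] for _ in range(4)],0)-b; return np.r_[Rj.T@f[:2],f[2]]
for i in range(22):
    f=F(); e=f-T
    if np.all(abs(e)<1.2): break
    c=c+np.clip(e*np.array([.0001,.0001,.0001]),-.0005,.0005); c=np.clip(c,c0-[.001,.004,.003],c0+[.004,.001,.001])
    ctrl.move_linear(J(*c),.02)
    if i%4==0: print(i,f.round(1),((c-c0)*1000).round(2))
ctrl.hold(1); p=np.array(ctrl.read_ee_pos()); print(i,F().round(2),((c-c0)*1000).round(2),toJ(p),p[2],ctrl.read_gripper_force(),ctrl.read_time())
print(np.degrees((rot(quat(PSI+np.pi/2)).inv()*rot(ctrl.read_eef_rot())).magnitude()))
np.save('cmd2.npy',c); snap("wrist","pics/w4.png"); snap("scene","pics/s4.png")
a=cv2.imread("pics/w4.png"); q=cv2.resize(cv2.imread("pics/s4.png")[140:230,300:420],None,fx=3,fy=3)
o=np.zeros((400,800,3),np.uint8); o[:,:440]=a[:,120:560]; o[:270,440:800]=q; cv2.imwrite("pics/c4.png",o)
```

```text
0 [-1.9  1.4  7.8] [ 0.5  -0.5  -0.17]
4 [-5.3  5.7 10.3] [ 1.96 -1.66 -0.52]
6 [-5.78  5.93 10.  ] [ 2.02 -1.8  -0.46] [-0.02173451  0.02187141] 0.1378846892578475 61.84291183948517 32.9083
0.5753730620139442
```

View pics/c4.png

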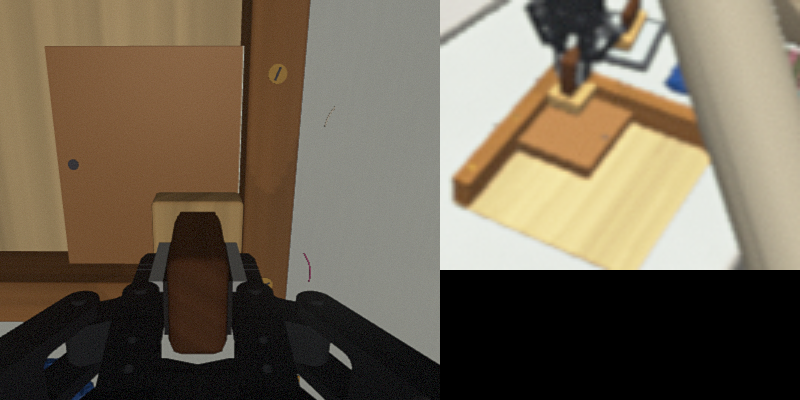

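The stamp is seated in the corner, mount against both fences. Forces are steady at 5.8 and 5.9 N sideways and 10 N down, so I'm handing it in.

```bash
python3 -c "
from workcell import ctrl
print(ctrl.job_done())"
```

```text
the job is handed in; nothing more can be done
None
```

The job is handed in, with no verdict returned: the card pad is square in the corner, and the stamp, still gripped, presses the top card with about 10 N and pushes about 6 N towards each fence by wrist-force reading, at about 33 s of 72 s.

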